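Overpack the sample bottles

ROBOT

A 6-joint arm with a two-finger parallel gripper is mounted at the origin on the work surface. World frame = base frame: x ahead of the robot, y to its left, z up, the work surface at z = 0. Lengths are in mm, angles in rad, forces in N, time in s.
With the tool pointing down it reaches from about 350 to 875 mm from the base axis. Payload 4.2 kg.
Tool frame: the origin (TCP) lies on the mounting face of the last link; the fingertips stand 173 mm ahead of it and the grasp point (between the pads) lies grip_point_offset ahead of it (grip_point_offset is the distance from the TCP to the grasp point, in mm); z points along the fingers, y is the line along which they close (so a half turn about z gives the same grasp; the last joint's range is limited). The gripper opens to 85 mm and grips with 20 to 120 N. Pads are 22 mm wide; open, the fingers measure 114 mm over their backs; the gripper's body (76 mm by 85 mm) begins 54 mm behind the grasp point. The pads swing forward as they close: fully open they stand 13 mm farther back than shut.
Start: joints at [-0.972, 0.385, 0.008, 0, -1.194, -0.259], TCP at [208.327, -589.237, 404.712] pointing down, gripper open.
Joint ranges: [-3.14, 3.14], [-1.21, 2.06], [-1.07, 1.41], [-3.16, 2.05], [-2.99, -0.16], [-3.1, 3.1]. Speed limits (rad/s): [2.79, 2.79, 3.14, 3.14, 3.14, 3.14].

INTERFACE

Orientations are given as a unit quaternion [x, y, z, w].
In Python, from bench import read_state, get_image, job_done, recognise, place_of, grip_point_offset gives the robot as it stands. The module is installed in compiled form; this text tells all that it offers.
- The arm moves only by the tool carry_out, never from a script. Its arguments are lists of equal length, an entry for each row: "slide": the shift along the tool's x, y, z in m, a list of three; "roll": the turn about the tool's z in degrees; "claw": the finger opening in m, from 0 to 0.0854. A call has 1 to 8 rows; each row is the pose to reach, as a shift and turn from the pose commanded when the call began, along the tool's axes at that moment; what a row does not reach only later rows make up. A row lasts 1/8 s, in which the tool goes at most 62.5 mm and 10.7 degrees, less where a joint would pass 70% of its speed; a pose out of reach is approached as far as the arm can. A call with a gripper value outside its range is refused whole. The fingers move at their own pace and stop on an object; the grip force is fixed at half the most. Time passes only in rows, so rows that repeat a pose let the fingers close. It gives the time, the measured TCP pose, the force, the opening and the grip force at its end, in the units of the state.
- read_state(): the state, without advancing time (a new reading comes with each control period).
- get_image(name): name is "scene" or "side" or "wrist"; returns a dict with "img" (480x640x3 uint8, red, green, blue), "z_map" (480x640 float32, mm along the optical axis (not along the pixel's ray), 0 where there is no reading), "mtx" (3x3 intrinsics, pixels), "k1" (the pictures are not rectified: a ray, as slopes to the right and down, at radius r is drawn at 1 + k1 r^2 times it, then the intrinsics apply), "world_from_camera" (4x4, takes a point from camera to world coordinates); the wrist camera has in their place "T_tool_cam" (4x4, takes a point from camera to tool coordinates, whose origin is the TCP and whose axes are the flange's). Camera axes: x right, y up, looking along -z (the intrinsics and any distortion apply to the point x, -y, -z); pixel columns grow to the right and rows downward; lengths in mm; the calibration is good to about 2 mm. A picture is of the moment at which its call begins: read the wrist's pose just before it.
- job_done(): hands the job in; it is judged then, once.
Trained networks look in a picture, given as the dict that the camera call returned (one of the last four; its "shot" number tells which), for a name from the list of things; names that differ only in an ending like _2 or _b are one class to them, and where a whole thing is asked for, a point or a joint stands for the part that bears it (a point fixed in the world has none). Each returns a list of dicts, best first, with "conf" (0 to 1); they miss things now and then, are a little off and sometimes report something else, mostly with a low value. They report only what shows in the picture. A call takes as long as a camera call. They do not tell look-alikes from the thing itself.
- recognise(picture, thing): "at" ([column, row] in pixels, amid what is visible of it).
- place_of(picture, thing): "at" ([column, row] in pixels: a listed point, or the origin of a listed thing).
The state is a dict: "clock": time; "joints": joint angles; "joint_vel": joint speeds; "joint_efforts": joint torques, N m; "position": TCP position; "ee_rot": TCP orientation; "contact_force": force on the tool from outside, world axes, zero at the start; "wrist_torque": the same for the moment, N m; "gripper_width": finger opening in mm; "grasp_force": force on a finger pad.
Only numpy, scipy, OpenCV 4.12 (cv2) and the standard library are available. Lean on these libraries where they do the work, as an engineer would, in place of code of your own. Each camera call takes 0.05 s, during which the arm holds its last target. There are 200 camera calls.

TASK

Push down and twist off the sprung lid of the steel overpack canister and lay it flat on the bench, handle up, clear of the canister. Then lift every sample bottle out of the white rinse tub and set it down gently, upright, on the canister's floor, one to a compartment, and only when all are in put the lid back on and lock it with a push and a twist so that it is held by its catch. Leave the other glassware and the gas meter where they are.

Things in the scene. Friction and masses are not known exactly. Their poses are not given: they have to be found in the camera images.
- canister: round steel overpack canister, fixed. Origin: centre of its underside on the bench, z up. Foot 190 mm diameter; body 176 mm to 60 mm height; neck 158 mm outside, 152 inside, up to its rim at 106 mm. The lid's bar lies along this x axis (play 3 deg) when locked and 45 deg anticlockwise (seen from above) of it, pointing at the two pins, when the lid can be lifted off or put on.
- canister_floor (a point): centre of the canister's inner floor (rubber pad), 32 mm above the bench; axes as the canister's. A white cross divider, 3 mm thick and 36 mm high, along its x and y axes makes four quarter compartments with centres at x = +-31, y = +-31 mm. A bottle in place has its centre 36 mm above this floor.
- pin (a point): tip of one of the two fixed bayonet pins, 8 mm thick, that stick out 10 mm from opposite sides of the canister's neck, 96 mm above the bench; this one is 45 deg anticlockwise of the canister's x axis, 89 mm from the axis; the other is opposite.
- seal (a joint): sprung sealing sleeve with black lip in the canister's mouth, 145 mm inside; m pushed down: 0 with the lid off (lip 122 mm above the bench), 0.008 with the lid locked, 0.016 with the lid pressed to its stop on the rim.
- lid_grip (a point): centre of the black handle bar of the loose steel lid; x along the bar, z up. Bar 116 mm long, 18 wide, 16 high, 31 mm clear beneath, a post at each end. Lid 184 mm diameter, 0.38 to 0.52 kg, its lower edge 70 mm below this point; half a turn makes no difference. This point is 154 mm above the bench when locked, 162 mm when resting unlocked on the sprung seal.
- lid_gap (a point): entry gap for a pin, 25 mm wide, at the skirt's lower edge under the +x end of the bar, 87 mm from the lid's axis; another under the other end. Skirt 166 mm inside. From each gap a ledge leads 45 deg round to a pocket 5 mm deep, the catch, in which a pin lies when locked. Lower the lid with the gaps over the pins (within 5 deg, 3 mm).
- lid_top (a point): centre of the lid's top plate (39 mm above its lower edge), below the bar. To free: push down 6 to 8 mm (8 is the hard stop; 7 N rising to 12 N), keep it down, turn 45 deg anticlockwise seen from above (to a stop), let it rise, lift straight off. To lock: gaps over pins, push down to the stop (16 mm from rest), turn 45 deg clockwise to a stop, let it spring up 8 mm.
- tub: white plastic rinse tub fixed to the bench, 200 mm (its x) by 240 mm (its y), 40 mm high, walls and floor 4 mm thick with a rim that stands out 7 mm; origin at the centre of its underside.
- bottle1_mid (a point): sealed amber-glass sample bottle with paper label and white screw cap: body 46 mm diameter, sloping shoulder at 40 to 48 mm, cap 32 mm diameter from 48 to 72 mm height; 72 mm tall, 0.11 to 0.22 kg. Starts standing in the tub; not all are there each time. This point is its centre, 36 mm above its underside (the cap's centre is 24 mm higher); z up its axis.
- bottle2_mid (a point): sealed amber-glass sample bottle with paper label and white screw cap: body 46 mm diameter, sloping shoulder at 40 to 48 mm, cap 32 mm diameter from 48 to 72 mm height; 72 mm tall, 0.11 to 0.22 kg. Starts standing in the tub; not all are there each time. This point is its centre, 36 mm above its underside (the cap's centre is 24 mm higher); z up its axis.
- bottle3_mid (a point): sealed amber-glass sample bottle with paper label and white screw cap: body 46 mm diameter, sloping shoulder at 40 to 48 mm, cap 32 mm diameter from 48 to 72 mm height; 72 mm tall, 0.11 to 0.22 kg. Starts standing in the tub; not all are there each time. This point is its centre, 36 mm above its underside (the cap's centre is 24 mm higher); z up its axis.
- bottle4_mid (a point): sealed amber-glass sample bottle with paper label and white screw cap: body 46 mm diameter, sloping shoulder at 40 to 48 mm, cap 32 mm diameter from 48 to 72 mm height; 72 mm tall, 0.11 to 0.22 kg. Starts standing in the tub; not all are there each time. This point is its centre, 36 mm above its underside (the cap's centre is 24 mm higher); z up its axis.
- flask: bystander: clear conical flask with white stopper, 84 mm diameter, 157 mm tall, beyond the work; origin at the centre of its underside. Leave alone.
- reagent: bystander: clear reagent bottle with white stopper, 80 mm diameter, 162 mm tall, at the left; origin at the centre of its underside. Leave alone.
- meter: bystander: yellow hand-held gas meter lying on the bench at the right, 85 x 150 x 40 mm; origin at the centre of its underside. Leave alone.
Mind the look-alikes: they are no part of the job. Of the things shaped like the part that bears lid_grip, the bare steel one is meant. What is shaped like the part that bears bottle1_mid but black is not meant.

How it is judged:
By the outcome, as a careful person would: the job done as asked, in the order asked, and still so for the second after the job is handed in, with the robot touching nothing.
Of bottle1, bottle2, bottle3, bottle4 only 2 to 4 are there at a start; the rules pass over those that are not, and their reading is None.
At some moment in a run one of bottle1, bottle2, bottle3, bottle4, lid may be knocked a few centimetres aside while the robot is not near it.
It also fails if it takes over 210 s, if anything falls off the work surface, if the arm or the gripper's body presses on something with over 40 N, if the wrist force passes 120 N, or if a joint passes its speed limit or range.

## Working session

There is one attempt and no reset: what is moved stays moved. The work goes in short steps, Python scripts to look and compute and a tool call to move; the robot and the scene stay as the last step left them, time stands still between calls to the robot, and variables do not carry over. Pictures are saved under pics/ and viewed, at most 14 in all, crops included, and the job is handed in when it is done.

Besides the shell and the picture viewer there is one more tool, called by a JSON object that holds its "fn" and its "kwargs", one argument or row to a line. carry_out: Moves the arm, as the interface text tells. Its arguments: {"type":"object","properties":{"slide":{"type":"array"},"roll":{"type":"array"},"claw":{"type":"array"}},"required":["slide","roll","claw"]}

```bash
mkdir -p pics; cat > h.py <<'E'
import numpy as np, cv2
from bench import *
from scipy.spatial.transform import Rotation as R
def snap(n):
    s=read_state(); p=get_image(n)
    if n=="wrist":
        T=np.eye(4);T[:3,:3]=R.from_quat(s["ee_rot"]).as_matrix();T[:3,3]=s["position"]
        p["W"]=T@np.array(p["T_tool_cam"])
    else: p["W"]=np.array(p["world_from_camera"])
    return p
def ray(p,uv):
    K=np.array(p["mtx"]); d=np.array([(uv[0]-K[0,2])/K[0,0],(uv[1]-K[1,2])/K[1,1]]); s=d.copy()
    for _ in range(20): s=d/(1+p["k1"]*(s@s))
    return p["W"][:3,3], p["W"][:3,:3]@np.array([s[0],-s[1],-1])
def atz(p,uv,z):
    o,d=ray(p,uv); return o+d*(z-o[2])/d[2]
def dep(p,uv):
    u,v=int(round(uv[0])),int(round(uv[1])); w=p["z_map"][max(v-2,0):v+3,max(u-2,0):u+3]; w=w[w>0]
    if len(w)==0: return np.full(3,np.nan)
    o,d=ray(p,uv); return o+d*np.median(w)
def cross(a,ua,b,ub):
    o1,d1=ray(a,ua);o2,d2=ray(b,ub)
    t=np.linalg.lstsq(np.c_[d1,-d2],o2-o1,rcond=None)[0]
    x,y=o1+d1*t[0],o2+d2*t[1]; return (x+y)/2,np.linalg.norm(x-y)
def save(p,f): cv2.imwrite("pics/"+f,p["img"][:,:,::-1])
def proj(p,X):
    c=np.linalg.inv(p["W"])@np.r_[X,1]; s=np.array([c[0],-c[1]])/-c[2]; s=s*(1+p["k1"]*(s@s)); K=np.array(p["mtx"])
    return np.array([K[0,0]*s[0]+K[0,2],K[1,1]*s[1]+K[1,2]])
def show(p,things,f="place_of"):
    for t in things:
        for r in globals()[f](p,t):
            print(t,round(r["conf"],2),np.round(r["at"]),"dep",np.round(dep(p,r["at"])))
E
python3 - <<'E'
from h import *
np.set_printoptions(suppress=True)
print(grip_point_offset,read_state())
for n in ["scene","side"]:
    p=snap(n);save(p,n+"0.png");print(n,np.round(p["W"],2).tolist())
    show(p,["canister","canister_floor","pin","lid_grip","lid_gap","lid_top","tub","bottle1_mid","flask","reagent","meter"])
E
```

```text
154.70000000000002 {'clock': 0.0, 'joints': array([-0.97238259,  0.38554445,  0.00662424, -0.00051503, -1.19398952,
       -0.25861865]), 'joint_vel': array([ 0.00057157, -0.00265085,  0.00077507, -0.00161555,  0.00206573,
       -0.00197963]), 'joint_efforts': array([  0.00058754, -39.22878385,  18.8400203 ,   4.18596178,
        -0.0046193 ,  -0.00001923]), 'position': array([ 208.28438435, -589.05046603,  403.62548314]), 'ee_rot': array([-0.16898763,  0.98561758,  0.00106061, -0.00022137]), 'contact_force': array([ 0.04282312, -0.72933545,  0.39689779]), 'wrist_torque': array([-0.03189384, -0.00078664,  0.03101912]), 'grasp_force': 0.0, 'gripper_width': 85.41408935231502}
scene [[0.4, -0.72, 0.57, 1290.12], [0.92, 0.3, -0.25, -334.97], [0.01, 0.62, 0.78, 1120.86], [0.0, 0.0, 0.0, 1.0]]
canister 0.67 [401. 244.] dep [659. 202. 106.]
canister 0.28 [410. 214.] dep [615. 246. 163.]
canister 0.19 [233. 286.] dep [ 545. -245.    4.]
pin 0.77 [430. 240.] dep [675. 284. 100.]
lid_grip 0.97 [373. 170.] dep [343. 285.  70.]
lid_grip 0.92 [412. 210.] dep [604. 259. 163.]
lid_grip 0.78 [433. 
[... 869 characters left out ...]
0.89 [370. 354.] dep [326. 290.  79.]
lid_grip 0.78 [269. 284.] dep [576. 267. 162.]
lid_grip 0.64 [313. 429.] dep [352. 506.  79.]
lid_gap 0.87 [276. 427.] dep [433. 507.  37.]
lid_gap 0.76 [250. 286.] dep [636. 253. 120.]
lid_gap 0.6 [361. 405.] dep [312. 364.   1.]
lid_top 0.96 [314. 438.] dep [353. 502.  44.]
lid_top 0.67 [368. 362.] dep [320. 313.  80.]
tub 0.64 [366. 218.] dep [ 553. -248.    4.]
bottle1_mid 0.81 [425. 219.] dep [ 383. -272.   39.]
bottle1_mid 0.8 [394. 199.] dep [ 487. -302.   57.]
bottle1_mid 0.58 [435. 200.] dep [ 381. -368.   42.]
flask 0.71 [257. 245.] dep [761.  25.  33.]
reagent 0.88 [223. 401.] dep [546. 517.  65.]
meter 0.68 [396. 179.] dep [ 537. -455.   24.]
```

View pics/scene0.png

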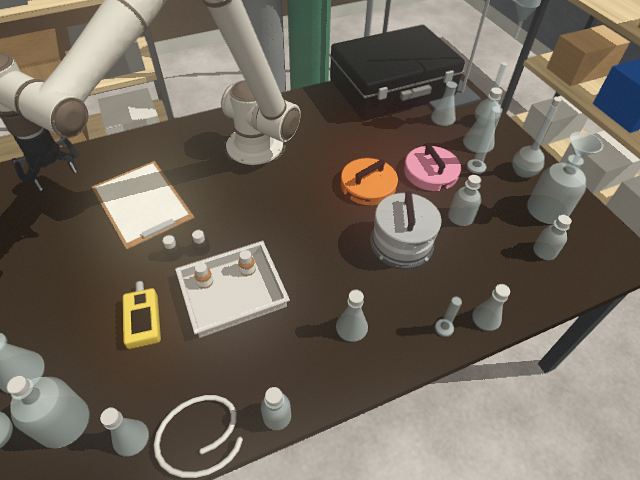

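View pics/side0.png

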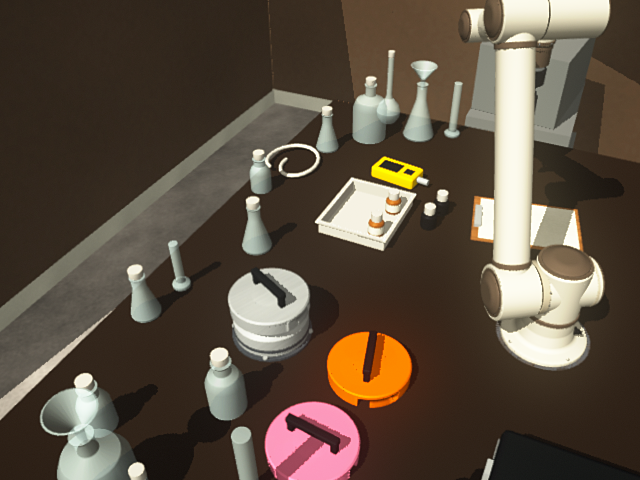

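The bare steel lid is on the canister (scene ~(408,212)). The orange and pink lids and the two dark bottles outside the tub, at scene (170,242) and (198,237), are look-alikes. The tub holds two amber bottles, at scene (203,272) and (246,262).

```bash
cat >> h.py <<'E'
def cloud(p):
    Z=p["z_map"]; v,u=np.mgrid[0:480,0:640]; K=np.array(p["mtx"])
    d=np.stack([(u-K[0,2])/K[0,0],(v-K[1,2])/K[1,1]],-1); s=d.copy()
    for _ in range(20): s=d/(1+p["k1"]*(s**2).sum(-1,keepdims=True))
    c=np.stack([s[...,0],-s[...,1],-np.ones_like(Z)],-1)*Z[...,None]
    X=c@p["W"][:3,:3].T+p["W"][:3,3]; X[Z<=0]=np.nan; return X
def yawof(s=None):
    M=R.from_quat((s or read_state())["ee_rot"]).as_matrix(); return np.degrees(np.arctan2(M[1,1],M[0,1]))  # world yaw of closing line
def plan(xyz,yaw=None,cmd=None):
    """slide (m) and roll (deg) bringing grasp point to xyz with closing line at yaw (mod 180)"""
    s=read_state(); M=R.from_quat(s["ee_rot"]).as_matrix(); tcp=np.array(s["position"]) if cmd is None else np.array(cmd)
    d=np.array(xyz)+[0,0,grip_point_offset]-tcp; sl=M.T@d/1000
    r=None if yaw is None else -((yaw-yawof(s)+90)%180-90)
    print("slide",np.round(sl,4),"roll",None if r is None else round(r,1),"j6",np.round(s["joints"][5],2))
E
python3 - <<'E'
from h import *
np.set_printoptions(suppress=True)
a,b=snap("scene"),snap("side")
for n,p in(("scene",a),("side",b)):
    X=cloud(p); g=p["img"].max(2)
    m=(np.hypot(X[...,0]-612,X[...,1]-250)<110)&(X[...,2]>146)&(X[...,2]<175)&(g<75)
    P=X[m]; c=P.mean(0); w,V=np.linalg.eigh(np.cov(P[:,:2].T)); print(n,m.sum(),c,np.ptp(P,axis=0),"yaw",np.degrees(np.arctan2(V[1,1],V[0,1])),w**.5*3.46)
    m2=(np.hypot(X[...,0]-612,X[...,1]-250)<130)&(X[...,2]>110)&(X[...,2]<135)&(g>110); Q=X[m2]
    print(" plate",m2.sum(),(np.nanmax(Q,0)+np.nanmin(Q,0))/2,np.ptp(Q,axis=0),np.median(Q[:,2]))
print(cross(a,[412,210],b,[269,284]))
# bottles: white caps in tub
for n,p in(("scene",a),("side",b)):
    X=cloud(p); I=p["img"].astype(int)
    m=(np.abs(X[...,0]-544)<120)&(np.abs(X[...,1]+245)<140)&(X[...,2]>62)&(X[...,2]<85)
    k,l,st,ce=cv2.connectedComponentsWithStats(m.astype(np.uint8))
    for i in range(1,k):
        if st[i,4]>15: P=X[l==i]; print(n,st[i,4],ce[i],P.mean(0),np.percentile(P[:,2],95))
E
```

```text
scene 143 [607.11485691 248.50369018 161.08906516] [107.65765291  50.18898931  18.72942296] yaw 156.74774220117655 [14.97612317 98.16759089]
 plate 2332 [589.16726632 261.57600307 120.51255146] [187.37274268 183.08782513  20.82448165] 122.22850589486933
side 366 [581.36859955 263.56918372 159.94362925] [109.92145652  63.34197278  19.95247386] yaw 155.10884771026363 [ 18.36194154 121.37481196]
 plate 3117 [585.45066909 259.32778704 121.33287063] [185.72134073 184.45685849  22.52027869] 121.15801940016365
(array([588.40070855, 261.1307739 , 149.98884538]), np.float64(14.888101616833142))
scene 115 [244.82608696 255.87826087] [ 509.41734882 -192.91892592   74.29549799] 79.26445960648095
scene 124 [200.52419355 268.50806452] [ 503.10092903 -314.37030861   73.84157864] 79.29574910316514
side 91 [393.68131868 192.9010989 ] [ 492.80090522 -309.13040298   73.04332443] 79.5317785865912
side 102 [376.38235294 214.43137255] [ 499.49286827 -188.80695246   72.83288671] 78.47197068190137
```

```bash
python3 - <<'E'
from h import *
print(yawof()); plan([587,260,265],65,[208.327,-589.237,404.712])
E
```

```text
109.46709798219032
slide [-0.64    0.6745 -0.015 ] roll 44.5 j6 -0.26
```

{"fn": "carry_out", "kwargs": {
  "slide": [
    [-0.04,0.042,0],
    [-0.08,0.084,0],
    [-0.12,0.126,0],
    [-0.16,0.169,0],
    [-0.2,0.211,0],
    [-0.24,0.253,0],
    [-0.28,0.295,0],
    [-0.32,0.337,0]
  ],
  "roll": [-8,-16,-24,-32,-40,-48,-56,-64],
  "claw": [0.0854,0.0854,0.0854,0.0854,0.0854,0.0854,0.0854,0.0854]
}}

```text
clock: 2.3
position: [398.0, -163.0, 405.2]
ee_rot: [-0.667, 0.745, -0.001, 0.0]
contact_force: [1.4, -0.5, -0.1]
gripper_width: 85.3
grasp_force: 0.0
```

```bash
python3 - <<'E'
from h import *
s=read_state(); print(s["position"],s["joints"],yawof()); plan([587,260,265],65)
E
```

```text
[ 398.04153842 -163.03329936  405.21744824] [-8.05245211e-03  4.49119386e-02 -4.36863591e-01  2.07516874e-04
 -1.08760639e+00 -1.01233931e-01] 173.74386978323898
slide [-0.4411 -0.1418 -0.0143] roll -71.3 j6 -0.1
```

{"fn": "carry_out", "kwargs": {
  "slide": [
    [-0.055,-0.018,0],
    [-0.11,-0.035,0],
    [-0.165,-0.053,0],
    [-0.22,-0.071,0],
    [-0.275,-0.088,0],
    [-0.331,-0.106,0],
    [-0.386,-0.124,0],
    [-0.441,-0.142,0]
  ],
  "roll": [-9,-18,-27,-36,-45,-54,-63,-71],
  "claw": [0.0854,0.0854,0.0854,0.0854,0.0854,0.0854,0.0854,0.0854]
}}

```text
clock: 3.3
position: [589.5, 259.0, 404.9]
ee_rot: [0.976, -0.218, 0.0, -0.0]
contact_force: [0.4, 0.2, 0.7]
gripper_width: 85.4
grasp_force: 0.0
```

```bash
cat > lid.py <<'E'
from h import *
import sys
def lid(f,c,zp,r=110,zb=None):
    p=snap("wrist"); save(p,f); s=read_state(); print(np.round(s["position"],1),np.round(s["joints"],2),"yaw",yawof())
    X=cloud(p); g=p["img"].max(2); near=np.hypot(X[...,0]-c[0],X[...,1]-c[1])<r
    m=near&(X[...,2]>zp+20)&(X[...,2]<zp+52)&(g<80); P=X[m]
    if m.sum()>50:
        w,V=np.linalg.eigh(np.cov(P[:,:2].T)); print("bar",m.sum(),P.mean(0),(P.max(0)+P.min(0))/2,np.percentile(P[:,2],[5,50,95]),"yaw",np.degrees(np.arctan2(V[1,1],V[0,1]))%180,w**.5*3.46)
    m=near&(abs(X[...,2]-zp)<9)&(g>90); Q=X[m]
    if m.sum()>200:
        h=cv2.convexHull(Q[:,:2].astype(np.float32))[:,0]; print("plate",cv2.minEnclosingCircle(h),np.median(Q[:,2]))
    show(p,["lid_grip","lid_top"]); return p
E
python3 - <<'E'
from lid import *
lid("w1.png",[587,260],123)
E
```

```text
[591.8 264.4 403.3] [ 0.67  0.42  0.07  0.   -1.21  0.47] yaw -114.83933673662405
bar 4866 [592.11160289 258.94602411 161.88648738] [587.70442364 261.12512993 159.49840509] [160.15588696 162.0148315  163.17286778] yaw 154.65895382706407 [ 16.73085477 112.6969894 ]
plate ((586.710693359375, 261.6300048828125), 92.44412994384766) 121.39487139657824
lid_grip 0.78 [320. 255.] dep [588. 258. 162.]
lid_grip 0.7 [404. 447.] dep [592. 239. 314.]
lid_top 0.68 [393. 421.] dep [333. 285.  39.]
```

View pics/w1.png

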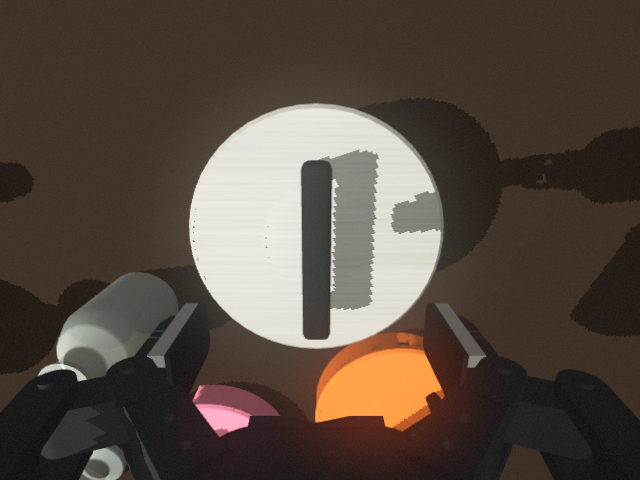

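The view shows the steel lid with its bar from (317,165) to (317,335). The bar is centred near (587,261) with its top at 162, so the lid is locked. The fingers straddle the bar.

```bash
python3 - <<'E'
from h import *
s=read_state();print(s["position"]); plan([587.2,261,154],64.8)
E
```

```text
[589.52856962 259.57412454 403.10020935]
slide [-0.0026 -0.0004  0.0944] roll -0.2 j6 0.46
```

{"fn": "carry_out", "kwargs": {
  "slide": [
    [-0.0026,-0.0005,0.04],
    [-0.0026,-0.0005,0.075],
    [-0.0026,-0.0005,0.094],
    [-0.0026,-0.0005,0.094],
    [-0.0026,-0.0005,0.094],
    [-0.0026,-0.0005,0.094],
    [-0.0026,-0.0005,0.094],
    [-0.0026,-0.0005,0.094]
  ],
  "roll": [0,0,0,0,0,0,0,0],
  "claw": [0.0854,0.0854,0.0854,0.0854,0.0,0.0,0.0,0.0]
}}

```text
clock: 4.45
position: [587.0, 259.0, 311.6]
ee_rot: [0.975, -0.221, 0.001, -0.001]
contact_force: [-1.0, 1.7, 0.9]
gripper_width: 16.7
grasp_force: 60.9
```

{"fn": "carry_out", "kwargs": {
  "slide": [
    [0,0,0],
    [0,0,0],
    [0,0,0],
    [0,0,0]
  ],
  "roll": [0,0,0,0],
  "claw": [0,0,0,0]
}}

```text
clock: 4.95
position: [587.1, 259.1, 311.5]
ee_rot: [0.975, -0.221, 0.001, -0.001]
contact_force: [-0.4, 2.2, 5.8]
gripper_width: 17.4
grasp_force: 61.4
```

{"fn": "carry_out", "kwargs": {
  "slide": [
    [0,0,0.004],
    [0,0,0.008],
    [0,0,0.008],
    [0,0,0.008]
  ],
  "roll": [0,0,0,0],
  "claw": [0,0,0,0]
}}

```text
clock: 5.45
position: [587.0, 259.1, 304.9]
ee_rot: [0.975, -0.221, 0.001, -0.001]
contact_force: [-2.6, 1.6, 10.6]
gripper_width: 17.0
grasp_force: 62.3
```

{"fn": "carry_out", "kwargs": {
  "slide": [
    [0,0,0.001],
    [0,0,0.001],
    [0,0,0.001],
    [0,0,0.001],
    [0,0,0.001],
    [0,0,0.001],
    [0,0,0.001],
    [0,0,0.001]
  ],
  "roll": [0,-8,-16,-24,-32,-40,-46,-46],
  "claw": [0,0,0,0,0,0,0,0]
}}

```text
clock: 6.45
position: [587.7, 258.7, 304.6]
ee_rot: [0.984, 0.178, 0.002, -0.0]
contact_force: [-0.3, -0.0, 11.3]
gripper_width: 16.9
grasp_force: 62.3
```

```bash
python3 - <<'E'
from h import *
s=read_state();print(s["position"],yawof(),s["contact_force"],s["wrist_torque"],s["joints"])
E
```

```text
[587.74768438 258.70336522 304.55842154] -69.45859601712355 [-3.09450702e-01 -3.39617590e-03  1.13187715e+01] [0.04142738 0.1703756  0.13712814] [ 0.66652416  0.49302112 -0.08281115  0.00236223 -0.99051167  1.26149787]
```

{"fn": "carry_out", "kwargs": {
  "slide": [
    [0,0,-0.006],
    [0,0,-0.012],
    [0,0,-0.018],
    [0,0,-0.03],
    [0,0,-0.05],
    [0,0,-0.08],
    [0,0,-0.12],
    [0,0,-0.12]
  ],
  "roll": [0,0,0,0,0,0,0,0],
  "claw": [0,0,0,0,0,0,0,0]
}}

```text
clock: 7.45
position: [586.8, 258.5, 424.1]
ee_rot: [0.984, 0.178, 0.001, -0.001]
contact_force: [-0.0, 0.6, -3.7]
gripper_width: 16.9
grasp_force: 60.3
```

```bash
python3 - <<'E'
from h import *
s=read_state();print(s["position"],yawof(),s["contact_force"],s["wrist_torque"],s["gripper_width"])
p=snap("side");save(p,"side1.png");q=snap("wrist")
show(q,["lid_grip","canister_floor","pin"]);show(p,["canister_floor","pin","seal"])
plan([560,20,None or 130],None)
E
```

```text
[586.75493067 258.49355551 424.07443389] -69.53622999452696 [-0.02897374  0.58042762 -3.74656098] [0.0108321  0.02834179 0.03835668] 16.940599329790604
lid_grip 0.58 [  8. 338.] dep [364. 502.  78.]
canister_floor 0.71 [274. 321.] dep [538. 318. 110.]
pin 0.68 [231. 299.] dep [729. 212.   4.]Traceback (most recent call last):
  File "<stdin>", line 4, in <module>
  File "h.py", line 31, in show
    for r in globals()[f](p,t):
             ~~~~~~~~~~~~^^^^^
ValueError: it knows: bottle1_mid, bottle2_mid, bottle3_mid, bottle4_mid, canister, canister_floor, flask, lid_gap, lid_grip, lid_top, meter, pin, reagent, tub
```

View pics/side1.png

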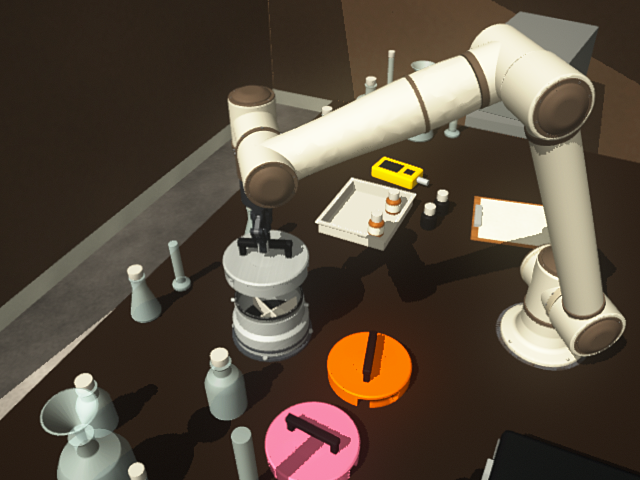

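The lid is held by the gripper at about (265,255), clear of the canister. The mouth and cross divider show at (265,303), and both bottles are still in the tub.

```bash
python3 - <<'E'
from h import *
plan([550,15,269]);plan([550,15,73])
E
```

```text
slide [-0.1195  0.2154 -0.0033] roll None j6 1.26
slide [-0.1188  0.2153  0.1927] roll None j6 1.26
```

{"fn": "carry_out", "kwargs": {
  "slide": [
    [-0.015,0.027,0],
    [-0.039,0.07,0],
    [-0.063,0.113,0],
    [-0.087,0.156,0],
    [-0.106,0.19,0],
    [-0.1192,0.2153,0],
    [-0.1192,0.2153,0.04],
    [-0.1192,0.2153,0.08]
  ],
  "roll": [0,0,0,0,0,0,0,0],
  "claw": [0,0,0,0,0,0,0,0]
}}

```text
clock: 8.8
position: [550.1, 14.6, 340.9]
ee_rot: [0.984, 0.177, 0.0, -0.0]
contact_force: [1.4, 0.4, -4.0]
gripper_width: 17.3
grasp_force: 60.2
```

{"fn": "carry_out", "kwargs": {
  "slide": [
    [0,0,0.04],
    [0,0,0.075],
    [0,0,0.096],
    [0,0,0.104],
    [0,0,0.108],
    [0,0,0.108]
  ],
  "roll": [0,0,0,0,0,0],
  "claw": [0,0,0,0,0,0]
}}

```text
clock: 9.55
position: [550.7, 15.4, 234.3]
ee_rot: [0.984, 0.178, 0.001, -0.0]
contact_force: [-0.8, 0.2, -4.7]
gripper_width: 16.8
grasp_force: 60.1
```

{"fn": "carry_out", "kwargs": {
  "slide": [
    [0,0,0.003],
    [0,0,0.006],
    [0,0,0.008],
    [0,0,0.008]
  ],
  "roll": [0,0,0,0],
  "claw": [0,0,0,0]
}}

```text
clock: 10.05
position: [550.5, 15.4, 227.4]
ee_rot: [0.984, 0.178, 0.0, 0.0]
contact_force: [-3.7, 0.9, 5.9]
gripper_width: 17.2
grasp_force: 61.6
```

{"fn": "carry_out", "kwargs": {
  "slide": [
    [0,0,0],
    [0,0,-0.002],
    [0,0,-0.002],
    [0,0,-0.04],
    [0,0,-0.1],
    [0,0,-0.16],
    [0,0,-0.18],
    [0,0,-0.18]
  ],
  "roll": [0,0,0,0,0,0,0,0],
  "claw": [0.085,0.085,0.085,0.085,0.085,0.085,0.085,0.085]
}}

```text
clock: 11.05
position: [550.5, 15.3, 407.5]
ee_rot: [0.984, 0.178, 0.002, -0.0]
contact_force: [-1.0, -0.6, -0.7]
gripper_width: 84.9
grasp_force: 0.0
```

```bash
python3 - <<'E'
from lid import *
p=lid("w2.png",[550,15],39,r=120)
plan([495,-245,240],109.7)
E
```

```text
[550.1  15.3 405.5] [ 0.32  0.26 -0.18 -0.   -1.14  1.61] yaw -69.54635295278557
bar 2706 [553.42767362  17.39944241  77.64592088] [550.25112236  16.09661599  76.82047791] [75.8449854  77.73535656 79.01220491] yaw 20.718188433605263 [ 17.03747903 112.30936667]
plate ((549.9781494140625, 16.320518493652344), 92.12815856933594) 37.131695975731304
lid_grip 0.68 [315. 220.] dep [551.  17.  78.]
lid_top 0.9 [  3. 317.] dep [331. 284.  39.]
lid_top 0.56 [318. 212.] dep [559.  18.  78.]
slide [-0.1425  0.2246  0.0094] roll 0.8 j6 1.61
```

View pics/w2.png

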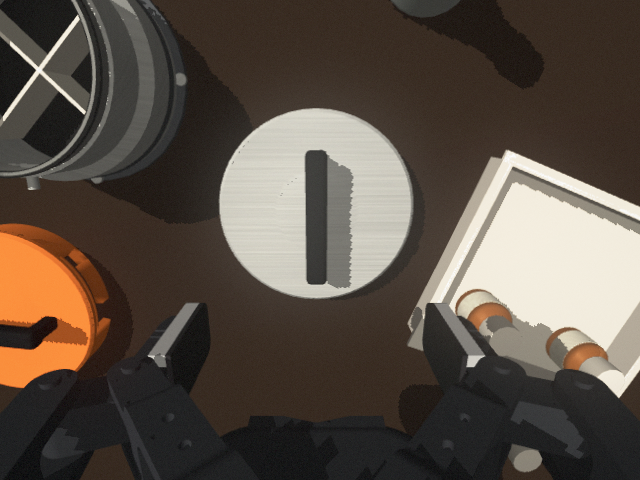

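The lid lies flat, handle up, with its bar at (315,218). It is clear of the canister (top left) and the tub (right), where two bottles show at (483,308) and (580,352).

{"fn": "carry_out", "kwargs": {
  "slide": [
    [-0.02,0.03,0],
    [-0.05,0.08,0],
    [-0.08,0.13,0],
    [-0.11,0.175,0],
    [-0.1425,0.225,0],
    [-0.1425,0.225,0],
    [-0.1425,0.225,0]
  ],
  "roll": [0,0,0,0,0,0,0],
  "claw": [0.085,0.085,0.085,0.085,0.085,0.085,0.085]
}}

```text
clock: 12.08
position: [495.5, -245.4, 404.1]
ee_rot: [0.984, 0.177, -0.001, -0.001]
contact_force: [-0.6, -0.4, -0.0]
gripper_width: 84.7
grasp_force: 0.0
```

```bash
cat > bot.py <<'E'
from h import *
def caps(p,c=(544,-245),r=160,lo=66,hi=84):
    X=cloud(p); I=p["img"].astype(int); out=[]
    m=(np.hypot(X[...,0]-c[0],X[...,1]-c[1])<r)&(X[...,2]>lo)&(X[...,2]<hi)
    k,l,st,ce=cv2.connectedComponentsWithStats(m.astype(np.uint8))
    for i in range(1,k):
        if st[i,4]>150:
            P=X[l==i]; T=P[P[:,2]>np.percentile(P[:,2],90)-4]
            cc=cv2.minEnclosingCircle(cv2.convexHull(T[:,:2].astype(np.float32)))
            print("cap",st[i,4],np.round(ce[i]),"circ",np.round(cc[0],1),round(cc[1],1),"top",np.round(np.median(T[:,2]),1))
E
python3 - <<'E'
from bot import *
s=read_state();print(s["position"],s["joints"])
p=snap("wrist");save(p,"w3.png");caps(p)
show(p,["bottle1_mid"]);
E
```

```text
[ 495.52348004 -245.39899151  404.09929166] [-1.66734836e-01  2.63555437e-01 -1.70893417e-01 -3.80388438e-04
 -1.13937397e+00  2.09409231e+00]
cap 1236 [259. 186.] circ [ 503.5 -191. ] 15.9 top 76.0
cap 1144 [392. 243.] circ [ 497.3 -312.1] 16.0 top 76.0
cap 159 [321. 333.] circ [ 390.4 -287.6] 10.4 top 71.6
bottle1_mid 0.92 [387. 233.] dep [ 505. -304.   76.]
bottle1_mid 0.75 [317. 325.] dep [ 393. -283.   60.]
bottle1_mid 0.72 [389. 361.] dep [ 380. -364.   59.]
```

View pics/w3.png

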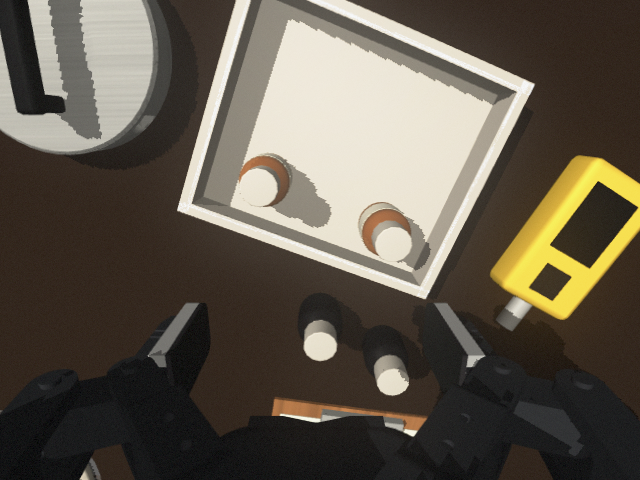

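The tub holds exactly two amber bottles, with caps at (259,186) and (392,243). The black look-alikes stand outside it at (320,325) and (390,365).

```bash
python3 - <<'E'
from h import *
plan([503.5,-191,66],109.7)
E
```

```text
slide [ 0.0261 -0.0472  0.1842] roll 0.8 j6 2.09
```

{"fn": "carry_out", "kwargs": {
  "slide": [
    [0.013,-0.024,0.03],
    [0.0261,-0.047,0.08],
    [0.0261,-0.047,0.13],
    [0.0261,-0.047,0.165],
    [0.0261,-0.047,0.183],
    [0.0261,-0.047,0.183],
    [0.0261,-0.047,0.183],
    [0.0261,-0.047,0.183]
  ],
  "roll": [0,0,0,0,0,0,0,0],
  "claw": [0.07,0.07,0.07,0.07,0.07,0.07,0,0]
}}

```text
clock: 13.18
position: [504.1, -191.9, 223.9]
ee_rot: [0.984, 0.178, 0.001, 0.0]
contact_force: [0.1, -0.4, -0.1]
gripper_width: 34.1
grasp_force: 0.0
```

{"fn": "carry_out", "kwargs": {
  "slide": [
    [0,0,0],
    [0,0,0],
    [0,0,0],
    [0,0,-0.03],
    [0,0,-0.08],
    [0,0,-0.13],
    [0,0,-0.16],
    [0,0,-0.16]
  ],
  "roll": [0,0,0,0,0,0,0,0],
  "claw": [0,0,0,0,0,0,0,0]
}}

```text
clock: 14.18
position: [503.6, -192.3, 385.0]
ee_rot: [0.984, 0.178, 0.003, 0.001]
contact_force: [-0.5, -0.1, -2.0]
gripper_width: 30.4
grasp_force: 59.7
```

```bash
python3 - <<'E'
from h import *
s=read_state();print(s["position"],yawof(),s["contact_force"],s["gripper_width"],s["joints"])
plan([628.2,275.8,226],109.7);plan([545.8,246.2,226],109.7)
p=snap("scene");save(p,"scene1.png")
show(p,["canister","canister_floor","pin"])
X=cloud(p);g=p["img"].max(2);m=(np.hypot(X[...,0]-587,X[...,1]-261)<110)&(abs(X[...,2]-122)<6);Q=X[m]
print(m.sum(),cv2.minEnclosingCircle(cv2.convexHull(Q[:,:2].astype(np.float32))))
E
```

```text
[ 503.63653043 -192.30160566  385.04652811] -69.54897802584215 [-0.51790873 -0.11803465 -2.02449147] 30.36311606430349 [-6.38048492e-02  2.53647878e-01 -2.35190920e-01 -2.14883798e-05
 -1.07614632e+00  1.99155525e+00]
slide [ 0.2802 -0.3951  0.0049] roll 0.8 j6 1.99
slide [ 0.1927 -0.3961  0.0044] roll 0.8 j6 1.99
canister 0.52 [460. 214.] dep [593. 452.  48.]
canister_floor 0.71 [404. 236.] dep [647. 215. 119.]
pin 0.72 [430. 241.] dep [661. 301.  72.]
378 ((589.5595703125, 261.5101318359375), 80.58050537109375)
```

View pics/scene1.png

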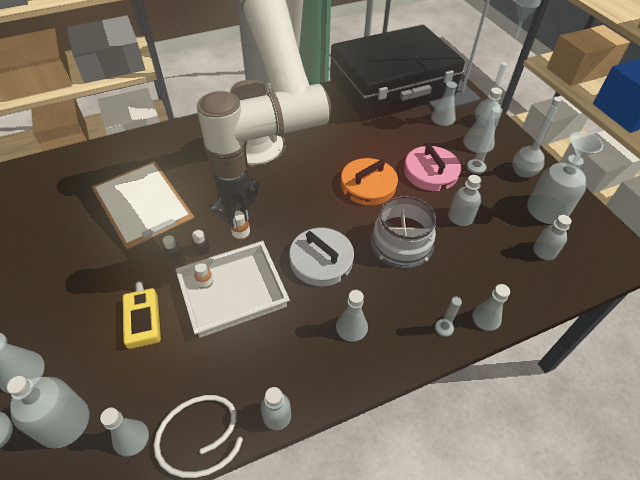

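The bottle is held at (240,228). The canister is open at (404,225), and the lid lies at (322,255).

{"fn": "carry_out", "kwargs": {
  "slide": [
    [0.015,-0.02,0],
    [0.05,-0.07,0],
    [0.087,-0.122,0],
    [0.124,-0.174,0],
    [0.16,-0.226,0],
    [0.196,-0.277,0],
    [0.232,-0.328,0],
    [0.26,-0.368,0]
  ],
  "roll": [0,0,0,0,0,0,0,0],
  "claw": [0,0,0,0,0,0,0,0]
}}

```text
clock: 15.38
position: [618.7, 246.0, 380.1]
ee_rot: [0.984, 0.178, -0.002, 0.001]
contact_force: [0.0, -1.0, -2.2]
gripper_width: 30.2
grasp_force: 59.9
```

{"fn": "carry_out", "kwargs": {
  "slide": [
    [0.015,-0.02,0],
    [0.02,-0.027,0],
    [0.02,-0.027,0]
  ],
  "roll": [0.8,0.8,0.8],
  "claw": [0,0,0]
}}

```text
clock: 15.75
position: [627.8, 275.7, 381.0]
ee_rot: [0.985, 0.171, -0.001, 0.001]
contact_force: [-0.6, -0.4, -1.1]
gripper_width: 30.3
grasp_force: 59.8
```

```bash
python3 - <<'E'
from h import *
s=read_state();print(s["position"],yawof(),s["contact_force"],s["joints"])
p=snap("wrist");save(p,"w4.png")
X=cloud(p);m=(np.hypot(X[...,0]-587,X[...,1]-261)<100)&(abs(X[...,2]-122)<5);Q=X[m]
print(m.sum(),cv2.minEnclosingCircle(cv2.convexHull(Q[:,:2].astype(np.float32))),np.median(Q[:,2]))
m=(np.hypot(X[...,0]-587,X[...,1]-261)<65)&(abs(X[...,2]-68)<7);Q=X[m];print("div",m.sum(),np.percentile(Q[:,2],[10,50,90]) if m.sum() else "")
show(p,["pin","canister_floor","canister"])
for t in [(587,261),(628.2,275.8),(545.8,246.2)]: print(t,np.round(proj(p,[*t,68])))
for k in range(2):
  a=np.radians(154.7+90*k); print([np.round(proj(p,[587+q*60*np.cos(a),261+q*60*np.sin(a),68])) for q in(-1,1)])
E
```

```text
[627.77209617 275.7374343  381.02282226] -70.31555269892095 [-0.58145887 -0.40848375 -1.11730536] [ 6.49060615e-01  5.04176419e-01  1.40938773e-01 -1.48361398e-04
 -1.21064106e+00  1.26534544e+00]
4481 ((586.515625, 261.56378173828125), 78.07090759277344) 121.89071707719853
div 427 [62.84219894 67.46488831 68.62559181]
pin 0.86 [316. 172.] dep [669. 292. 100.]
(587, 261) [317. 275.]
(628.2, 275.8) [317. 223.]
(545.8, 246.2) [317. 322.]
[array([371., 225.]), array([268., 320.])]
[array([264., 225.]), array([367., 320.])]
```

View pics/w4.png

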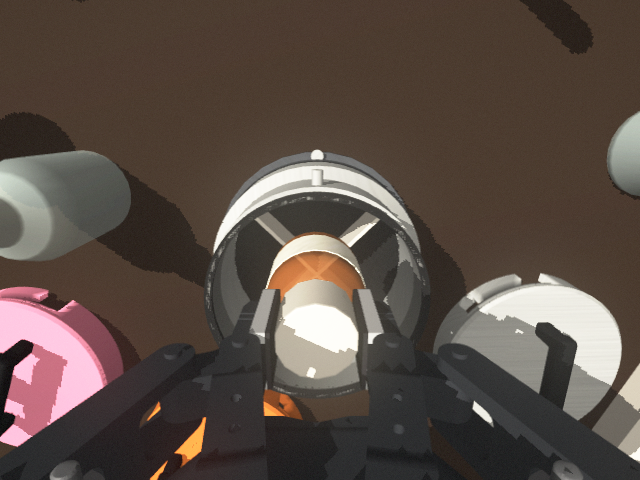

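The held bottle is over the far quarter. The divider arms at (262,222) and (372,222), and the pin at (316,172), match my prediction.

{"fn": "carry_out", "kwargs": {
  "slide": [
    [0,0,0.03],
    [0,0,0.06],
    [0,0,0.085],
    [0,0,0.105],
    [0,0,0.117],
    [0,0,0.122],
    [0,0,0.122],
    [0,0,0.122]
  ],
  "roll": [0,0,0,0,0,0,0,0],
  "claw": [0,0,0,0,0,0,0,0]
}}

```text
clock: 16.95
position: [628.1, 276.0, 261.8]
ee_rot: [0.985, 0.171, 0.001, -0.0]
contact_force: [-0.0, -0.6, -2.3]
gripper_width: 30.6
grasp_force: 59.8
```

{"fn": "carry_out", "kwargs": {
  "slide": [
    [0,0,0.002],
    [0,0,0.004],
    [0,0,0.004]
  ],
  "roll": [0,0,0],
  "claw": [0,0,0]
}}

```text
clock: 17.32
position: [627.7, 275.8, 256.5]
ee_rot: [0.985, 0.171, -0.0, 0.0]
contact_force: [-0.3, -0.2, -2.8]
gripper_width: 30.3
grasp_force: 59.8
```

{"fn": "carry_out", "kwargs": {
  "slide": [
    [0,0,0.002],
    [0,0,0.004],
    [0,0,0.004]
  ],
  "roll": [0,0,0],
  "claw": [0,0,0]
}}

```text
clock: 17.7
position: [627.8, 275.8, 252.5]
ee_rot: [0.985, 0.171, -0.0, 0.0]
contact_force: [-0.1, -0.7, -3.0]
gripper_width: 30.2
grasp_force: 59.9
```

{"fn": "carry_out", "kwargs": {
  "slide": [
    [0,0,0.0015],
    [0,0,0.0015],
    [0,0,0.0015]
  ],
  "roll": [0,0,0],
  "claw": [0,0,0]
}}

```text
clock: 18.08
position: [627.9, 275.9, 252.2]
ee_rot: [0.985, 0.171, 0.001, -0.0]
contact_force: [-2.4, -0.4, 5.0]
gripper_width: 30.3
grasp_force: 60.4
```

{"fn": "carry_out", "kwargs": {
  "slide": [
    [0,0,0],
    [0,0,0],
    [0,0,0],
    [0,0,-0.015],
    [0,0,-0.04],
    [0,0,-0.08],
    [0,0,-0.125],
    [0,0,-0.15]
  ],
  "roll": [0,0,0,0,0,0,0,0],
  "claw": [0.046,0.046,0.046,0.046,0.046,0.046,0.07,0.07]
}}

```text
clock: 19.08
position: [627.9, 275.7, 405.9]
ee_rot: [0.985, 0.171, 0.003, -0.001]
contact_force: [-0.5, -0.3, -0.4]
gripper_width: 70.3
grasp_force: 0.0
```

```bash
python3 - <<'E'
from bot import *
s=read_state();print(s["position"],yawof(),s["contact_force"])
p=snap("wrist");caps(p,(587,261),70,95,112)
q=snap("scene");caps(q);show(q,["bottle1_mid"]); 
plan([490,-305,246],109.7)
E
```

```text
[627.91401935 275.73876369 405.93240108] -70.31362181245751 [-0.46671423 -0.30927508 -0.40020075]
cap 1358 [316. 230.] circ [627.1 277. ] 15.9 top 104.0
bottle1_mid 0.8 [201. 242.] dep [ 397. -289.   49.]
bottle1_mid 0.75 [201. 271.] dep [ 513. -316.   74.]
bottle1_mid 0.75 [170. 245.] dep [ 383. -373.   62.]
slide [-0.3253  0.5005  0.0011] roll -0.0 j6 1.26
```

{"fn": "carry_out", "kwargs": {
  "slide": [
    [-0.02,0.031,0],
    [-0.052,0.08,0],
    [-0.085,0.131,0],
    [-0.118,0.181,0],
    [-0.15,0.232,0],
    [-0.183,0.282,0],
    [-0.216,0.333,0],
    [-0.249,0.383,0]
  ],
  "roll": [0,0,0,0,0,0,0,0],
  "claw": [0.07,0.07,0.07,0.07,0.07,0.07,0.07,0.07]
}}

```text
clock: 20.23
position: [521.2, -170.3, 400.3]
ee_rot: [0.985, 0.171, -0.001, -0.0]
contact_force: [1.3, -0.0, -0.5]
gripper_width: 69.8
grasp_force: 0.0
```

{"fn": "carry_out", "kwargs": {
  "slide": [
    [-0.03,0.046,0],
    [-0.055,0.085,0],
    [-0.076,0.117,0],
    [-0.076,0.117,0],
    [-0.076,0.117,0]
  ],
  "roll": [0,0,0,0,0],
  "claw": [0.07,0.07,0.07,0.07,0.07]
}}

```text
clock: 20.85
position: [489.9, -304.1, 400.4]
ee_rot: [0.985, 0.171, -0.001, -0.001]
contact_force: [0.1, 0.1, -0.3]
gripper_width: 70.3
grasp_force: 0.0
```

```bash
python3 - <<'E'
from bot import *
s=read_state();print(s["position"],s["joints"])
p=snap("wrist");caps(p)
plan([497.3,-312.1,66],109.7)
E
```

```text
[ 489.90950639 -304.09252215  400.35572201] [-2.74798489e-01  3.06188195e-01 -1.20328247e-01 -4.89634974e-04
 -1.14597624e+00  2.18871035e+00]
cap 1194 [331. 215.] circ [ 497.5 -313.2] 16.0 top 76.0
cap 181 [265. 312.] circ [ 390.4 -288.1] 11.7 top 71.8
slide [0.0041 0.0105 0.1799] roll 0.0 j6 2.19
```

{"fn": "carry_out", "kwargs": {
  "slide": [
    [0.004,0.011,0.03],
    [0.004,0.011,0.08],
    [0.004,0.011,0.13],
    [0.004,0.011,0.165],
    [0.004,0.011,0.179],
    [0.004,0.011,0.179],
    [0.004,0.011,0.179],
    [0.004,0.011,0.179]
  ],
  "roll": [0,0,0,0,0,0,0,0],
  "claw": [0.07,0.07,0.07,0.07,0.07,0.07,0,0]
}}

```text
clock: 21.9
position: [498.0, -313.5, 223.9]
ee_rot: [0.985, 0.171, 0.001, 0.001]
contact_force: [0.5, -0.1, 0.0]
gripper_width: 34.3
grasp_force: 0.0
```

{"fn": "carry_out", "kwargs": {
  "slide": [
    [0,0,0],
    [0,0,0],
    [0,0,0],
    [0,0,-0.03],
    [0,0,-0.08],
    [0,0,-0.13],
    [0,0,-0.165],
    [0,0,-0.165]
  ],
  "roll": [0,0,0,0,0,0,0,0],
  "claw": [0,0,0,0,0,0,0,0]
}}

```text
clock: 22.9
position: [497.6, -313.6, 390.5]
ee_rot: [0.985, 0.171, 0.003, 0.002]
contact_force: [0.5, -0.1, -1.9]
gripper_width: 30.5
grasp_force: 59.7
```

```bash
python3 - <<'E'
from h import *
s=read_state();print(s["position"],s["contact_force"],s["gripper_width"])
plan([545.3,246.7,230],109.7)
E
```

```text
[ 497.63587405 -313.58895487  390.47827099] [ 0.51664719 -0.07707688 -1.91387063] 30.530832257272362
slide [ 0.2334 -0.5116  0.0048] roll -0.0 j6 2.2
```

{"fn": "carry_out", "kwargs": {
  "slide": [
    [0.012,-0.025,0],
    [0.036,-0.078,0],
    [0.06,-0.132,0],
    [0.084,-0.185,0],
    [0.109,-0.238,0],
    [0.133,-0.292,0],
    [0.158,-0.345,0],
    [0.182,-0.399,0]
  ],
  "roll": [0,0,0,0,0,0,0,0],
  "claw": [0,0,0,0,0,0,0,0]
}}

```text
clock: 23.9
position: [534.0, 125.3, 385.2]
ee_rot: [0.985, 0.171, -0.002, 0.0]
contact_force: [1.5, -0.5, -1.8]
gripper_width: 30.2
grasp_force: 59.8
```

{"fn": "carry_out", "kwargs": {
  "slide": [
    [0.02,-0.044,0],
    [0.038,-0.084,0],
    [0.0514,-0.1126,0],
    [0.0514,-0.1126,0],
    [0.0514,-0.1126,0]
  ],
  "roll": [0,0,0,0,0],
  "claw": [0,0,0,0,0]
}}

```text
clock: 24.52
position: [544.7, 246.4, 385.6]
ee_rot: [0.985, 0.171, -0.002, 0.001]
contact_force: [0.3, 0.1, -2.4]
gripper_width: 30.2
grasp_force: 59.9
```

```bash
python3 - <<'E'
from bot import *
s=read_state();print(s["position"],yawof(),s["joints"],s["gripper_width"])
p=snap("wrist");caps(p,(587,261),70,95,112)
plan([545.3,246.7,106.5],109.7)
E
```

```text
[544.74091192 246.40931058 385.56496564] -70.35083734840151 [ 6.95247604e-01  3.53308802e-01 -8.92976881e-02 -6.11039427e-04
 -1.13159219e+00  1.21875096e+00] 30.18168644059997
cap 1898 [315. 103.] circ [626.6 277.6] 15.7 top 104.0
slide [ 0.0009 -0.0006  0.1249] roll -0.1 j6 1.22
```

{"fn": "carry_out", "kwargs": {
  "slide": [
    [0.001,0,0.03],
    [0.001,0,0.06],
    [0.001,0,0.09],
    [0.001,0,0.11],
    [0.001,0,0.124],
    [0.001,0,0.128],
    [0.001,0,0.128],
    [0.001,0,0.128]
  ],
  "roll": [0,0,0,0,0,0,0,0],
  "claw": [0,0,0,0,0,0,0,0]
}}

```text
clock: 25.58
position: [546.3, 247.4, 260.2]
ee_rot: [0.985, 0.171, 0.001, -0.0]
contact_force: [0.4, -0.1, -1.0]
gripper_width: 30.0
grasp_force: 59.9
```

{"fn": "carry_out", "kwargs": {
  "slide": [
    [0,0,0.002],
    [0,0,0.003],
    [0,0,0.003]
  ],
  "roll": [0,0,0],
  "claw": [0,0,0]
}}

```text
clock: 25.95
position: [546.0, 247.3, 256.2]
ee_rot: [0.985, 0.171, -0.0, 0.0]
contact_force: [1.4, 0.1, -1.4]
gripper_width: 30.3
grasp_force: 59.9
```

{"fn": "carry_out", "kwargs": {
  "slide": [
    [0,0,0.002],
    [0,0,0.004],
    [0,0,0.004]
  ],
  "roll": [0,0,0],
  "claw": [0,0,0]
}}

```text
clock: 26.32
position: [546.1, 247.3, 252.2]
ee_rot: [0.985, 0.171, 0.0, 0.0]
contact_force: [-0.2, 0.1, -0.9]
gripper_width: 30.3
grasp_force: 60.3
```

{"fn": "carry_out", "kwargs": {
  "slide": [
    [0,0,0.0015],
    [0,0,0.0015],
    [0,0,0.0015]
  ],
  "roll": [0,0,0],
  "claw": [0,0,0]
}}

```text
clock: 26.7
position: [546.1, 247.3, 252.1]
ee_rot: [0.985, 0.171, 0.0, 0.0]
contact_force: [-2.1, 0.3, 5.8]
gripper_width: 30.4
grasp_force: 60.7
```

{"fn": "carry_out", "kwargs": {
  "slide": [
    [0,0,0],
    [0,0,0],
    [0,0,0],
    [0,0,-0.015],
    [0,0,-0.04],
    [0,0,-0.08],
    [0,0,-0.125],
    [0,0,-0.15]
  ],
  "roll": [0,0,0,0,0,0,0,0],
  "claw": [0.046,0.046,0.046,0.046,0.046,0.046,0.07,0.07]
}}

```text
clock: 27.7
position: [546.2, 247.2, 404.9]
ee_rot: [0.985, 0.171, 0.003, -0.001]
contact_force: [0.5, -0.1, -0.1]
gripper_width: 69.8
grasp_force: 0.0
```

```bash
python3 - <<'E'
from lid import *
from bot import caps
s=read_state();print(s["position"])
p=snap("wrist");caps(p,(587,261),70,95,112)
q=snap("side");save(q,"side2.png");caps(q)
X=cloud(q); g=q["img"]; m=(np.hypot(X[...,0]-550,X[...,1]-15)<180)&(abs(X[...,2]-39)<6)&(g.max(2)>90);Q=X[m]
print(m.sum(),cv2.minEnclosingCircle(cv2.convexHull(Q[:,:2].astype(np.float32))))
show(q,["lid_grip"])
plan([540,15,250],109.7)
E
```

```text
[546.18246316 247.17537059 404.93689276]
cap 1601 [316. 112.] circ [626.8 277.1] 15.7 top 104.0
cap 1358 [317. 230.] circ [545.  248.1] 16.0 top 104.0
2293 ((549.9222412109375, 15.103503227233887), 179.73304748535156)
lid_grip 0.97 [369. 354.] dep [326. 291.  79.]
lid_grip 0.63 [311. 430.] dep [355. 509.  78.]
lid_grip 0.58 [328. 254.] dep [548.  22.  72.]
lid_grip 0.33 [256. 245.] dep [763.  27.  32.]
slide [-0.0838  0.2166 -0.0022] roll -0.0 j6 1.22
```

View pics/side2.png

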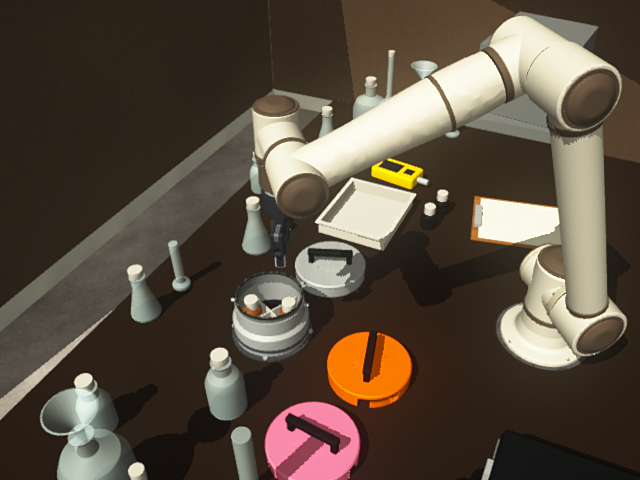

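Both bottles stand in the canister (side (252,308) and (288,303)), the tub is empty, and the lid is at (330,265). Next I fetch the lid.

{"fn": "carry_out", "kwargs": {
  "slide": [
    [-0.015,0.04,0],
    [-0.035,0.09,0],
    [-0.055,0.141,0],
    [-0.073,0.189,0],
    [-0.0838,0.2166,0],
    [-0.0838,0.2166,0],
    [-0.0838,0.2166,0]
  ],
  "roll": [0,0,0,0,0,0,0],
  "claw": [0.085,0.085,0.085,0.085,0.085,0.085,0.085]
}}

```text
clock: 28.72
position: [540.0, 15.3, 400.0]
ee_rot: [0.985, 0.171, -0.001, -0.0]
contact_force: [-0.9, 0.5, 0.1]
gripper_width: 84.8
grasp_force: 0.0
```

```bash
python3 - <<'E'
from lid import *
lid("w5.png",[550,15],39,r=130)
E
```

```text
[540.1  15.7 400.2] [ 0.33  0.24 -0.21 -0.   -1.12  1.59] yaw -70.294033992091
bar 2910 [553.37086218  17.51863579  77.65075586] [550.15346591  16.34512254  76.88825062] [75.81444199 77.76368247 79.03439919] yaw 20.78205925630232 [ 16.93625921 112.26384846]
plate ((549.9530029296875, 16.402746200561523), 92.12425994873047) 37.14642912172479
lid_grip 0.69 [320. 207.] dep [552.  17.  78.]
lid_top 0.79 [324. 201.] dep [557.  16.  78.]
lid_top 0.58 [  4. 310.] dep [336. 281.  39.]
lid_top 0.49 [552. 269.] dep [ 557. -246.    4.]
```

```bash
python3 - <<'E'
from h import *
plan([550.2,16.2,72.5],110.6)
E
```

```text
slide [0.0096 0.0033 0.1732] roll -0.9 j6 1.59
```

{"fn": "carry_out", "kwargs": {
  "slide": [
    [0.0096,0.003,0.04],
    [0.0096,0.003,0.09],
    [0.0096,0.003,0.135],
    [0.0096,0.003,0.16],
    [0.0096,0.003,0.172],
    [0.0096,0.003,0.172],
    [0.0096,0.003,0.172],
    [0.0096,0.003,0.172]
  ],
  "roll": [-0.9,-0.9,-0.9,-0.9,-0.9,-0.9,-0.9,-0.9],
  "claw": [0.085,0.085,0.085,0.085,0.085,0.085,0,0]
}}

```text
clock: 29.88
position: [550.5, 15.6, 229.9]
ee_rot: [0.984, 0.179, 0.001, -0.0]
contact_force: [0.2, 0.7, 0.4]
gripper_width: 51.0
grasp_force: 0.0
```

{"fn": "carry_out", "kwargs": {
  "slide": [
    [0,0,0],
    [0,0,0],
    [0,0,0],
    [0,0,0],
    [0,0,-0.03],
    [0,0,-0.08],
    [0,0,-0.14],
    [0,0,-0.2]
  ],
  "roll": [0,0,0,0,0,0,0,0],
  "claw": [0,0,0,0,0,0,0,0]
}}

```text
clock: 30.88
position: [549.5, 15.5, 428.5]
ee_rot: [0.984, 0.178, -0.002, -0.001]
contact_force: [1.4, 0.5, -4.2]
gripper_width: 16.7
grasp_force: 59.4
```

```bash
python3 - <<'E'
from h import *
s=read_state();print(s["position"],yawof(),s["contact_force"],s["gripper_width"])
plan([587.0,261,272],109.7)
E
```

```text
[549.46721504  15.50215899 428.48934836] -69.46419116101792 [ 1.37613267  0.48355758 -4.15468268] 16.710401613338174
slide [ 0.1213 -0.2167  0.0017] roll 0.8 j6 1.61
```

{"fn": "carry_out", "kwargs": {
  "slide": [
    [0.015,-0.027,0],
    [0.04,-0.071,0],
    [0.064,-0.115,0],
    [0.088,-0.158,0],
    [0.108,-0.193,0],
    [0.1213,-0.2163,0],
    [0.1213,-0.2163,0],
    [0.1213,-0.2163,0]
  ],
  "roll": [0,0,0,0,0,0,0,0],
  "claw": [0,0,0,0,0,0,0,0]
}}

```text
clock: 31.88
position: [587.4, 260.3, 426.9]
ee_rot: [0.984, 0.178, -0.002, 0.001]
contact_force: [-0.4, -0.7, -4.1]
gripper_width: 16.7
grasp_force: 59.4
```

```bash
python3 - <<'E'
from lid import *
s=read_state();print(s["position"],yawof(),s["contact_force"],s["joints"])
p=snap("wrist")
X=cloud(p);g=p["img"].max(2);z=428-154.7-31-3
m=(np.hypot(X[...,0]-587,X[...,1]-261)<115)&(abs(X[...,2]-z)<8)&(g>90);Q=X[m]
print(m.sum(),cv2.minEnclosingCircle(cv2.convexHull(Q[:,:2].astype(np.float32))),np.median(Q[:,2]))
plan([587.1,260.6,180])
E
```

```text
[587.40818532 260.30617836 426.94818501] -69.44693227766624 [-0.39508127 -0.68696905 -4.09208172] [ 6.68343695e-01  4.02412251e-01  9.15753411e-02 -7.75488026e-04
 -1.26358244e+00  1.26140645e+00]
71633 ((586.3414306640625, 261.06201171875), 91.91264343261719) 234.4328760886037
slide [ 0.0001 -0.0008  0.0928] roll None j6 1.26
```

{"fn": "carry_out", "kwargs": {
  "slide": [
    [0,0,0.03],
    [0,0,0.06],
    [0,0,0.085],
    [0,0,0.1],
    [0,0,0.105],
    [0,0,0.109],
    [0,0,0.109]
  ],
  "roll": [0,0,0,0,0,0,0],
  "claw": [0,0,0,0,0,0,0]
}}

```text
clock: 32.8
position: [588.0, 260.7, 321.5]
ee_rot: [0.984, 0.179, 0.001, -0.0]
contact_force: [-0.7, -0.3, 0.2]
gripper_width: 16.8
grasp_force: 60.0
```

{"fn": "carry_out", "kwargs": {
  "slide": [
    [0,0,0.004],
    [0,0,0.008],
    [0,0,0.01],
    [0,0,0.01]
  ],
  "roll": [0,0,0,0],
  "claw": [0,0,0,0]
}}

```text
clock: 33.3
position: [588.1, 260.8, 312.1]
ee_rot: [0.984, 0.179, 0.002, -0.0]
contact_force: [-2.0, -1.6, 8.3]
gripper_width: 16.3
grasp_force: 61.0
```

{"fn": "carry_out", "kwargs": {
  "slide": [
    [0,0,0.004],
    [0,0,0.0075],
    [0,0,0.009],
    [0,0,0.009]
  ],
  "roll": [0,0,0,0],
  "claw": [0,0,0,0]
}}

```text
clock: 33.8
position: [588.0, 260.8, 305.4]
ee_rot: [0.984, 0.179, 0.002, -0.0]
contact_force: [-6.1, -2.7, 14.8]
gripper_width: 16.9
grasp_force: 62.1
```

{"fn": "carry_out", "kwargs": {
  "slide": [
    [-0.001,0,0.001],
    [-0.001,0,0.001],
    [-0.001,0,0.001],
    [-0.001,0,0.001],
    [-0.001,0,0.001],
    [-0.001,0,0.001],
    [-0.001,0,0.001],
    [-0.001,0,0.001]
  ],
  "roll": [0,8,16,24,32,40,46,46],
  "claw": [0,0,0,0,0,0,0,0]
}}

```text
clock: 34.8
position: [588.3, 260.7, 305.4]
ee_rot: [0.976, -0.219, 0.004, -0.002]
contact_force: [-2.0, -3.0, 15.8]
gripper_width: 17.2
grasp_force: 62.1
```

```bash
python3 - <<'E'
from h import *
s=read_state();print(s["position"],yawof(),s["contact_force"],s["wrist_torque"],s["gripper_width"])
E
```

```text
[588.31716197 260.68147972 305.40399786] -115.28223828071431 [-1.99698709 -3.00977398 15.77132653] [-0.90861325  0.63114267  0.09534775] 17.23597274667091
```

{"fn": "carry_out", "kwargs": {
  "slide": [
    [0,0,-0.004],
    [0,0,-0.008],
    [0,0,-0.011],
    [0,0,-0.011]
  ],
  "roll": [0,0,0,0],
  "claw": [0,0,0,0]
}}

```text
clock: 35.3
position: [588.3, 260.7, 313.3]
ee_rot: [0.976, -0.219, 0.003, -0.002]
contact_force: [3.2, -0.5, 7.1]
gripper_width: 16.5
grasp_force: 60.9
```

{"fn": "carry_out", "kwargs": {
  "slide": [
    [0,0,-0.003],
    [0,0,-0.005],
    [0,0,-0.005]
  ],
  "roll": [0,0,0],
  "claw": [0,0,0]
}}

```text
clock: 35.67
position: [588.4, 260.7, 313.9]
ee_rot: [0.975, -0.22, 0.002, -0.002]
contact_force: [10.1, -0.0, -8.1]
gripper_width: 17.1
grasp_force: 59.5
```

{"fn": "carry_out", "kwargs": {
  "slide": [
    [0,0,0.002],
    [0,0,0.003],
    [0,0,0.003],
    [0,0,0.003],
    [0,0,0.003],
    [0,0,0.0],
    [0,0,-0.05],
    [0,0,-0.1]
  ],
  "roll": [0,0,0,0,0,0,0,0],
  "claw": [0,0,0,0.0854,0.0854,0.0854,0.0854,0.0854]
}}

```text
clock: 36.67
position: [586.6, 260.3, 416.5]
ee_rot: [0.975, -0.22, -0.001, 0.001]
contact_force: [0.4, 0.9, 0.3]
gripper_width: 85.4
grasp_force: 0.0
```

```bash
python3 - <<'E'
from lid import *
lid("w6.png",[587,261],123)
q=snap("scene");save(q,"scene2.png");from bot import caps;caps(q)
E
```

```text
[587.6 260.5 425.7] [ 0.67  0.4   0.08  0.   -1.24  0.46] yaw -115.34402637728257
bar 4476 [593.60303079 260.05344087 161.94036566] [589.38942981 262.08953724 160.15475914] [160.26182085 162.03272037 163.24352975] yaw 154.62098154858305 [ 16.66980248 112.39220477]
plate ((588.616455078125, 262.725341796875), 92.46884155273438) 121.41452312950645
lid_grip 0.69 [316. 240.] dep [591. 259. 162.]
lid_grip 0.62 [401. 436.] dep [588. 240. 323.]
lid_top 0.69 [313. 231.] dep [597. 258. 162.]
lid_top 0.64 [392. 409.] dep [335. 284.  39.]
```

View pics/scene2.png

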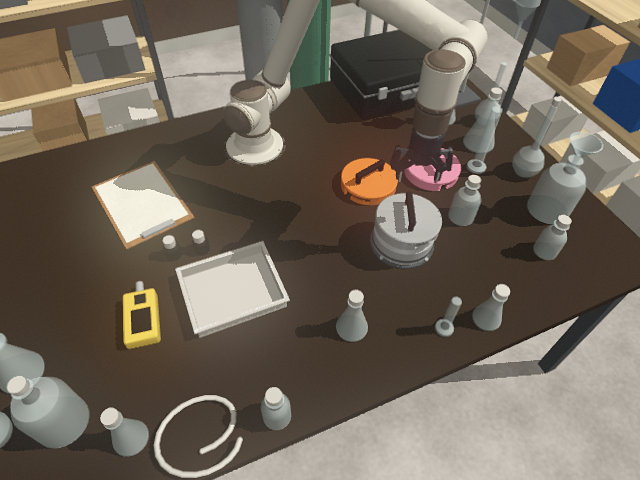

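The lid sits on the canister at (408,215) with its bar top at 162 and yaw 154.6, the same as the locked pose at the start. The tub is empty and the bystanders are where they were.

```bash
python3 -c "
from bench import *
print(job_done())"
```

```text
the job is handed in; nothing more can be done
None
```

The job is handed in: both sample bottles found in the tub stand in separate canister compartments, and the lid is back on, turned to its stop and held when I tried lifting it; the other glassware and the gas meter were not touched.

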